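# Open the control box: quarter-turn fasteners, then the access panel

### The job

Open the polishing motor's control box for inspection. Turn both winged fasteners on its blue panel a full quarter turn counter-clockwise, from locked (yellow wing tip at the red dot) to unlocked (yellow tip at the green dot), then lift the panel by its bow handle and swing it up on its hinges until it stands upright by itself, and let go. Leave the fasteners unlocked and do not disturb the tools and containers standing round the box.

Things in the scene. Friction and masses are not known exactly. Their poses are not given: they have to be found in the camera images.
- panel_hinge (a point): Middle of the hinge line of the control box. The box is a grey steel box fixed to the bench, 190 mm deep, 290 mm wide, 110 mm high, open on top under a blue panel; it stands at a different place and yaw each time. This point lies at the top of the rear edge (far from the robot), 110 mm above the bench. Axes are those of the box: z up, y along the hinge line (to the box's left), -x from the hinge towards the front edge. The point does not move with the panel.
- access_panel (a joint): Opening angle of the blue panel (192 x 294 x 4 mm, about 0.6 kg) about the hinge line: 0 = closed and lying flat on the box, 1.57 = upright, stop at 1.83. It starts closed. Each fastener holds it down (a few mm of play) until that fastener reads more than about 1.26. The hinge is somewhat stiff: lifting at the handle takes about 4 to 7 N; let go below about 1.25 it may fall shut, above that it stays where it is left.
- panel_handle (a point): Centre of the round bar of the steel bow handle near the panel's front edge: bar 10 mm thick, 70 mm long and parallel to the hinge line, its centre 38 mm above the panel's top face. With the panel closed it lies 172 mm in front of the hinge line and 42 mm above it (152 mm above the bench). It moves and turns with the panel; axes as the box's while closed.
- fastener_left (a joint): Angle of the left fastener (100 mm to the box's left of the handle's middle): 0 = locked, yellow tip towards the front edge (red dot); grows counter-clockwise as seen from above the closed panel; 1.571 = unlocked, at its stop, yellow tip towards the box's right (green dot). Starts between 0 and 0.35. Friction 0.06 N m; it stays where it is left.
- fastener_right (a joint): Angle of the right fastener (100 mm to the box's right of the handle's middle), same meaning and direction as fastener_left.
- fastener_left_wing (a point): Centre of the left fastener's wing, on its turning axis: a black upright bar 56 mm long, 11 mm thick, 32 mm tall with one yellow end. The point is 136 mm above the bench, 155 mm in front of the hinge line; the wing's top is 14 mm above it and the panel's top face 22 mm below it; a flat steel disc of 42 mm diameter, 2 mm high, lies under the wing. x axis along the wing's length (yellow end at -x), y across its thickness, z the turning axis (up while the panel is closed).
- fastener_right_wing (a point): Centre of the right fastener's wing, the same in all respects.
- enamel_mug: White enamel mug with rust-red rim, 100 x 81 x 58 mm, standing to the right of the box; origin at the centre of its underside. Bystander.
- oil_bottle: Cream oil bottle with red needle spout, 48 mm across, 136 mm tall, standing behind the box; origin at the centre of its underside. Bystander.
- cork_jar: Small jar with yellow lid, 54 mm across, 70 mm tall, standing behind the box; origin at the centre of its underside. Bystander.
- solder_spool: Spool of solder with black flanges, 52 mm across, 32 mm tall, standing behind the box; origin at the centre of its underside. Bystander.
- rawhide_mallet: Rawhide mallet with wooden handle, 72 x 248 x 45 mm, lying to the left of the box; origin at the centre of its underside. Bystander.
- screwdriver: Screwdriver with blue and clear handle, 26 x 212 x 27 mm, lying to the left of the box; origin at the centre of its underside. Bystander.
- ball_block: Drilled beech block, 45 x 125 x 26 mm, lying to the right of the box; origin at the centre of its underside. Bystander.

How it is judged (in metres and radians):
On the way:
1. both fasteners turned to unlocked (beyond 1.3 rad) while the panel is still down (value of joint each of fastener_left, fastener_right above 1.3 rad and value of joint access_panel below 0.1 rad), for 0.2 s.
At the end, for the whole second after the job is handed in: The panel stands open beyond 1.3 rad (about 75 degrees) by itself and at rest, and both fasteners are still unlocked (beyond 1.3 rad, about 75 degrees from locked) (value of joint each of access_panel, fastener_left, fastener_right above 1.3 rad and velocity of joint access_panel between -0.05 and 0.05 rad/s); the robot touches nothing.
It fails at once if a bystander (mug, oil bottle, jar, spool, mallet, screwdriver or beech block) is moved by more than 40 mm (distance of any of enamel_mug, oil_bottle, cork_jar, solder_spool, rawhide_mallet, screwdriver, ball_block from where it was at the start of the episode above 0.04 m).
It also fails if it takes over 61 s, if anything falls off the work surface, if the arm or the gripper's body presses on something with over 40 N, if the wrist force passes 120 N, or if a joint passes its speed limit or range.

### The arm

A 6-joint arm with a two-finger parallel gripper is mounted at the origin on a cart in front of the work surface, level with it; the furniture and walls round the work are solid. World frame = base frame: x ahead of the robot, y to its left, z up, the work surface at z = 0. Lengths are in m, angles in degrees, forces in N, time in s.
With the tool pointing down it reaches from about 0.4 to 0.825 m from the base axis. Payload 7 kg.
Tool frame: the origin (TCP) lies at the centre of the arm's flange, where the gripper is bolted on; the fingertips stand 178 mm ahead of it and the grasp point (between the pads) lies 159 mm ahead of it (tip_reach is the distance from the TCP to the fingertips, in m); z points along the fingers, y is the line along which they close (so a half turn about z gives the same grasp; the last joint's range is limited). The gripper opens to 88 mm and grips with 3 to 60 N. Pads are 19 mm wide; open, the fingers measure 130 mm over their backs; the gripper's body (78 mm by 193 mm) begins 47 mm behind the grasp point.
Start: joints at [-56.603, 20.546, 0.682, 0, -70.136, -16.507], TCP at [0.196, -0.646, 0.405] pointing down, gripper open.
Joint ranges: [-176.03, 176.03], [-82.01, 121.73], [-58.28, 71.71], [-173.87, 95.51], [-174.79, -0.11], [-173.66, 173.66]. Speed limits (degrees/s): [136.94, 136.94, 172.46, 180, 180, 180].

### API

Orientations are given as [roll, pitch, yaw] about the fixed x, y, z axes, in that order (R = Rz(yaw) Ry(pitch) Rx(roll)).
In Python, from plant import * gives the robot as it stands.
- The arm moves only by the shell command python3 -m handwheel 'ROWS'. ROWS is JSON, a list of rows, each a list of 7 numbers: the opening, from -1 (shut) to 1 (fully open), then the shift along the tool's x, y, z as a fraction of full scale, then the turn, a rotation vector about the tool's x, y, z as a fraction of full scale. A call has 1 to 5 rows; each row shifts and turns the commanded pose from where the row before left it, along the tool's axes as they then stand; what a row does not reach is not made up. Full scale, the value 1, is 0.025 m for a shift and 6 degrees for a turn. A row lasts 1/8 s, in which the tool goes at most 62.5 mm and 10.7 degrees, less where a joint would pass 70% of its speed; a pose out of reach is approached as far as the arm can. A call with a number of a shift or a turn outside -1 to 1 is refused whole. A call with a gripper value outside its range is refused whole. The fingers move at their own pace and stop on an object; the grip force is fixed at half the most. Time passes only in rows, so rows that do not move let the fingers close. It gives the time, the measured TCP pose, the force, the opening and the grip force at its end, in the units of the state.
- get_obs(): the state, without advancing time (a new reading comes with each control period).
- snapshot(name): name is "scene" or "top"; returns a dict with "color" (384x512x3 uint8, red, green, blue), "fx", "fy", "cx", "cy" (pixels), "k1" (the pictures are not rectified: a ray, as slopes to the right and down, at radius r is drawn at 1 + k1 r^2 times it, then the intrinsics apply), "R" (3x3) and "t" (3): a world point X has camera coordinates R X + t. Camera axes: x right, y down, z forward; pixel columns grow to the right and rows downward; lengths in m; the calibration is good to about 2 mm. A picture is of the moment at which its call begins. There is no depth.
- close_job(): hands the job in; it is judged then, once.
The state is a dict: "clock": time; "joint_pos": joint angles; "qvel": joint speeds; "tau": joint torques, N m; "tool_pos": TCP position; "orientation": TCP orientation; "force": force on the tool from outside, world axes, zero at the start; "moment": the same for the moment, N m; "opening": finger opening in m; "gripper_force": force on a finger pad.
Only numpy, scipy, OpenCV 4.12 (cv2) and the standard library are available. Lean on these libraries where they do the work, as an engineer would, in place of code of your own. Each camera call takes 0.05 s, during which the arm holds its last target. There are 200 camera calls.

## Working session

There is one attempt and no reset: what is moved stays moved. The work goes in short steps, Python scripts to look and compute and a shell command to move; the robot and the scene stay as the last step left them, time stands still between calls to the robot, and variables do not carry over. Pictures are saved under pics/ and viewed, at most 10 in all, crops included, and the job is handed in when it is done.

```bash
ls; mkdir -p pics; python3 - <<'E'
from plant import *
import cv2
for n in("scene","top"):
    s=snapshot(n); cv2.imwrite(f"pics/{n}0.png",cv2.resize(s["color"][:,:,::-1],(800,600),interpolation=cv2.INTER_CUBIC))
    cv2.imwrite(f"{n}0_raw.png",s["color"][:,:,::-1])
    print(n,s["fx"],s["cx"],s["cy"],s["k1"],s["R"],s["t"])
o=get_obs();print(o)
E
```

```text
pics
scene 432.5092788776378 264.3823453387764 191.53795001082275 -0.15349062989940598 [[-0.72243689 -0.69142435 -0.00416041]
 [-0.44058652  0.46496884 -0.76791113]
 [ 0.53288692 -0.55293431 -0.64054289]] [0.43361268 0.35187804 1.27512876]
top 441.52992460857365 243.72862942476075 190.15904149346485 -0.15507716831843288 [[ 0.01245226 -0.99991836  0.00286569]
 [-0.99538144 -0.01266848 -0.09515932]
 [ 0.09518786 -0.00166751 -0.99545793]] [0.00151095 0.616029   1.46479255]
{'clock': 0.1, 'joint_pos': array([-5.66025017e+01,  2.05852029e+01,  6.40107131e-01, -1.70475769e-02,
       -7.01346580e+01, -1.65056472e+01]), 'qvel': array([ 0.0882844 , -0.09899858,  0.08991725,  0.05482454, -0.01995971,
        0.04571591]), 'tau': array([-1.77928672e-03, -5.84162414e+01,  2.93749470e+01,  7.01549694e+00,
        1.01886364e-02, -7.48207776e-05]), 'tool_pos': array([ 0.19606563, -0.64572153,  0.40385061]), 'orientation': array([ 1.79918979e+02, -7.29437257e-03, -1.63113948e+02]), 'force': array([ 0.34123911,  0.42048332, -1.10270126]), 'moment': array([-0.004634  ,  0.04326147, -0.00269604]), 'gripper_force': 0.0, 'opening': 0.08747545758698573}
```

View pics/top0.png

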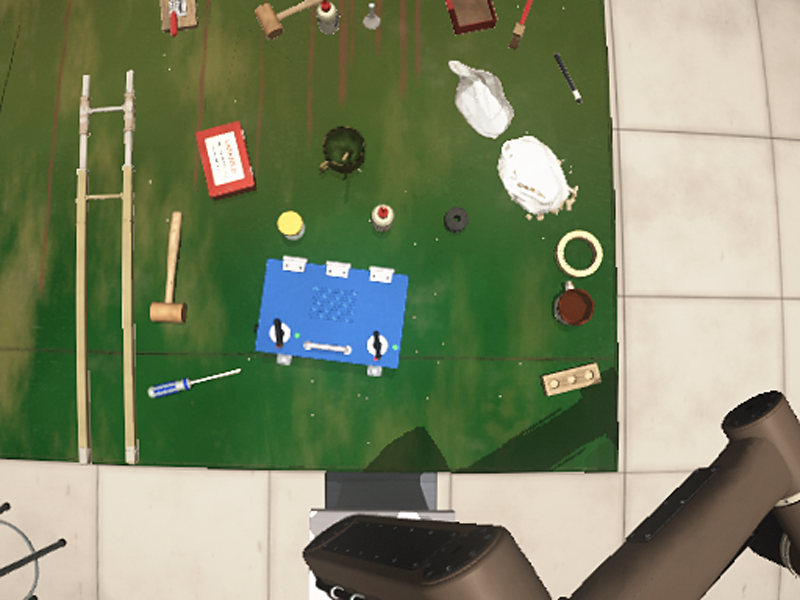

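View pics/scene0.png

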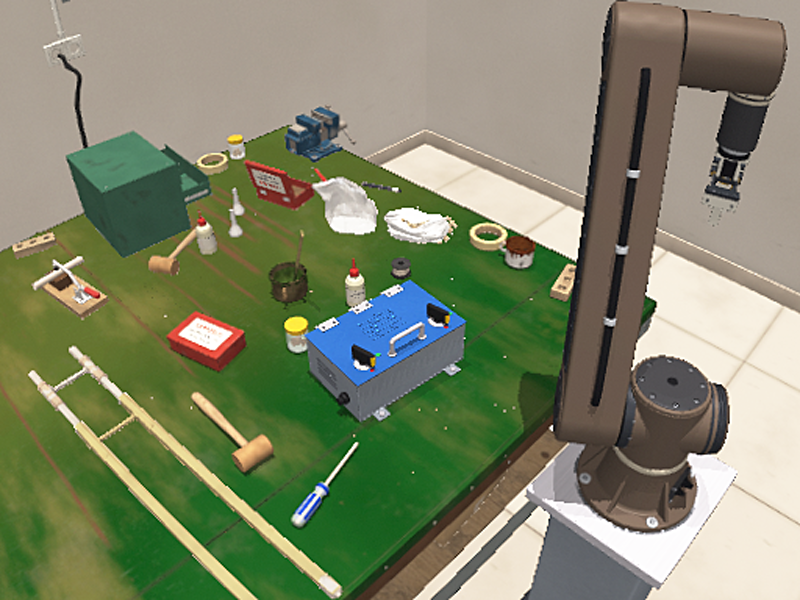

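The top view shows the blue panel with corners near (270,258), (408,275), (398,368), (256,350), wings at (279,334) and (377,346), and the handle near (327,348). The scene view agrees, with the yellow tips towards the front. Next I measure.

```bash
cat > h.py <<'E'
from plant import *
import cv2, numpy as np
from scipy.spatial.transform import Rotation as Rn
def K(s): return np.array([[s["fx"],0,s["cx"]],[0,s["fy"],s["cy"]],[0,0,1.]])
def D(s): return np.array([s["k1"],0,0,0.])
def cast(s,px,z):
    p=cv2.undistortPoints(np.float64(px).reshape(-1,1,2),K(s),D(s)).reshape(-1,2)
    R=np.array(s["R"]);t=np.array(s["t"]);c=-R.T@t
    d=np.c_[p,np.ones(len(p))]@R
    return c+d*((z-c[2])/d[:,2])[:,None]
def proj(s,X):
    return cv2.projectPoints(np.float64(X).reshape(-1,3),cv2.Rodrigues(np.array(s["R"]))[0],np.array(s["t"]),K(s),D(s))[0].reshape(-1,2)
def hsv(s): return cv2.cvtColor(s["color"],cv2.COLOR_RGB2HSV)
def to_tool(P,yaw,tilt=0):  # move from present pose to TCP P, pointing down, yaw: in current tool axes, units
    o=get_obs(); R=Rn.from_euler("xyz",o["orientation"],degrees=True)
    T=Rn.from_euler("xyz",[180,0,yaw],degrees=True)
    print("shift rows",np.round(R.inv().apply(np.array(P)-o["tool_pos"])/.025,2),"turn rows",np.round((R.inv()*T).as_rotvec(degrees=True)/6,2))
E
python3 - <<'E'
from h import *
s=snapshot("top");h=hsv(s)
m=cv2.inRange(h,(100,120,80),(120,255,255))
cs=cv2.findContours(m,cv2.RETR_EXTERNAL,2)[0];c=max(cs,key=cv2.contourArea)
W=cast(s,c.reshape(-1,2)+0.0,.114)[:,:2].astype(np.float32)
r=cv2.minAreaRect(W);print("rect",r);print(cv2.boxPoints(r))
c0=c
for n in("top","scene"):
    s=snapshot(n);h=hsv(s)
    y=cv2.inRange(h,(18,120,120),(34,255,255))
    b=cv2.inRange(h,(100,120,80),(120,255,255))
    c=max(cv2.findContours(b,cv2.RETR_EXTERNAL,2)[0],key=cv2.contourArea)
    reg=cv2.fillPoly(np.zeros_like(b),[cv2.convexHull(c)],255)
    reg=cv2.dilate(reg,np.ones((5,5)))
    for nm,mm,z in(("yellow",y,.136),("black",cv2.inRange(h,(0,0,0),(180,255,60)),.136),("white",cv2.inRange(h,(0,0,140),(180,60,255)),.116),("green",cv2.inRange(h,(40,80,100),(90,255,255)),.114)):
        k,_,st,ce=cv2.connectedComponentsWithStats(mm&reg)
        for i in range(1,k):
            if st[i,4]>3: print(n,nm,st[i],ce[i].round(1),cast(s,ce[i],z).round(4))
E
```

```text
rect ((0.5755259990692139, 0.11066366732120514), (0.29521235823631287, 0.19296397268772125), 83.92320251464844)
[[ 0.46396035 -0.02589938]
 [ 0.6558401  -0.04632682]
 [ 0.68709165  0.24722672]
 [ 0.4952119   0.26765415]]
top black [176 204   6  17  62] [178.1 212.4] [[0.5332 0.2145 0.136 ]]
top black [163 208   2   5   6] [163.2 209.7] [[0.5409 0.2619 0.136 ]]
top black [239 212   5  17  40] [241.  220.2] [[0.5113 0.0169 0.136 ]]
top white [181 164  16  10 133] [187.8 168.5] [[0.6754 0.1898 0.116 ]]
top white [209 167  16  11 134] [215.8 171.8] [[0.6654 0.0995 0.116 ]]
top white [236 170  17  11 135] [243.5 175.3] [[0.6555 0.0106 0.116 ]]
top white [180 207   6  12  48] [182.5 212.2] [[0.5348 0.2033 0.116 ]]
top white [172 208   5  11  33] [174.2 213.4] [[0.5306 0.2297 0.116 ]]
top white [235 215   6  13  49] [237.3 221. ] [[0.5093 0.0285 0.116 ]]
top white [242 215   6  12  45] [244.9 220.4] [[0.5114 0.0046 0.116 ]]
top white [194 219  31   8 114] [209.5 222. ] [[0.5048 0.1168 0.116 ]]
top white [178 227   9   3  24] [181.9 228. ] [[0.4844 0.2042 0.116 ]]
top white [235 234   9   3 
[... 1544 characters left out ...]
.5 213.6] [[0.5068 0.0724 0.116 ]]
scene white [226 230  11   7  33] [230.3 233.9] [[0.532 0.226 0.116]]
scene green [262 177   4   3   8] [263.6 178. ] [[ 0.6552 -0.0541  0.114 ]]
scene green [268 180  21  16  64] [278.2 188.2] [[ 0.577  -0.0472  0.114 ]]
scene green [234 186   9   7  24] [238.1 188.8] [[0.6781 0.0527 0.114 ]]
scene green [213 196  10   8  27] [218.  199.6] [[0.6859 0.1414 0.114 ]]
scene green [289 196  11  14  38] [295.2 201.5] [[ 0.4865 -0.0343  0.114 ]]
scene green [287 200   3   2   4] [288.  200.2] [[ 0.5085 -0.0223  0.114 ]]
scene green [197 208   4   5  11] [198.6 210. ] [[0.6932 0.2219 0.114 ]]
scene green [240 226   4   2   6] [241.5 226.5] [[0.5319 0.1771 0.114 ]]
```

```bash
python3 -m handwheel '[[-0.1,0,0,0,0,0,0.94],[-0.1,0,0,0,0,0,0.94],[-0.1,0,0,0,0,0,0.94],[-0.1,-0.4,1,0,0,0,0],[-0.1,-0.4,1,0,0,0,0]]'
for i in 1 2 3 4; do python3 -m handwheel '[[-0.1,-0.5,1,0,0,0,0],[-0.1,-0.5,1,0,0,0,0],[-0.1,-0.5,1,0,0,0,0],[-0.1,-0.5,1,0,0,0,0],[-0.1,-0.5,1,0,0,0,0]]' | tail -c 400; done
python3 - <<'E'
from h import *
o=get_obs();print(o)
to_tool([.509,.017,.38],180)
E
```

```text
clock: 0.88
tool_pos: [0.2161, -0.5954, 0.4042]
orientation: [180.0, -0.0, 179.9]
force: [0.9, 0.5, -0.5]
opening: 0.0437
gripper_force: 0.0
clock: 1.5
tool_pos: [0.279, -0.47, 0.4047]
orientation: [-180.0, 0.0, 180.0]
force: [0.6, -0.6, -0.2]
opening: 0.0393
gripper_force: 0.0
clock: 2.12
tool_pos: [0.3415, -0.3451, 0.4047]
orientation: [-180.0, 0.0, 180.0]
force: [1.1, -0.0, -0.4]
opening: 0.0392
gripper_force: 0.0
clock: 2.75
tool_pos: [0.404, -0.2201, 0.4048]
orientation: [180.0, 0.0, 180.0]
force: [0.2, -0.1, 0.2]
opening: 0.0397
gripper_force: 0.0
clock: 3.38
tool_pos: [0.4666, -0.0951, 0.4048]
orientation: [180.0, 0.0, 180.0]
force: [1.0, 0.5, -0.4]
opening: 0.0396
gripper_force: 0.0
{'clock': 3.375, 'joint_pos': array([ 1.22282554e+01,  1.46966946e+00, -2.34677643e+01, -4.49492183e-04,
       -6.50435569e+01, -1.02251542e+02]), 'qvel': array([ 23.51565977,   5.37759041,   5.58154383,   0.03938236,
        -0.11813349, -23.44066014]), 'tau': array([ -2.45267227, -31.20700121,  27.65947223,   6.62054747,
        -0.11478452,   0.66056209]), 'tool_pos': array([ 0.46660833, -0.09512603,  0.40479285]), 'orientation': array([1.79995568e+02, 1.84899149e-02, 1.79976523e+02]), 'force': array([ 0.96399275,  0.53464809, -0.39769907]), 'moment': array([-0.06301075, -0.07724917,  0.02204388]), 'gripper_force': 0.0, 'opening': 0.03960654391370034}
shift rows [-1.69  4.49  0.99] turn rows [ 0.  0. -0.]
```

```bash
python3 -m handwheel '[[-0.1,-0.34,0.9,0.2,0,0,0],[-0.1,-0.34,0.9,0.2,0,0,0],[-0.1,-0.34,0.9,0.2,0,0,0],[-0.1,-0.34,0.9,0.2,0,0,0],[-0.1,-0.34,0.89,0.2,0,0,0]]'
python3 -m handwheel '[[-0.1,0,0,0.6,0,0,0],[-0.1,0,0,0.6,0,0,0],[-0.1,0,0,0,0,0,0]]'
python3 - <<'E'
from h import *
to_tool([.509,.017,.302],180)
a=snapshot("scene");b=snapshot("top")
A=cv2.resize(a["color"][140:260,180:340],(800,600),interpolation=cv2.INTER_CUBIC)
B=cv2.resize(b["color"][150:250,150:284],(800,597),interpolation=cv2.INTER_CUBIC)
cv2.imwrite("pics/c1.png",A[:,:,::-1])
X=[[.509,.017,.136],[.531,.2165,.136],[.504,.116,.152]]
print(proj(a,X),(proj(a,X)-[180,140])*5)
E
```

```text
clock: 4.0
tool_pos: [0.5092, 0.0171, 0.3796]
orientation: [180.0, 0.0, 180.0]
force: [0.4, 0.3, -0.1]
opening: 0.0396
gripper_force: 0.0
clock: 4.38
tool_pos: [0.5082, 0.0156, 0.348]
orientation: [-179.9, -0.2, 179.9]
force: [0.7, -0.2, -0.0]
opening: 0.0392
gripper_force: 0.0
shift rows [-0.04  0.06  1.84] turn rows [-0.01 -0.03 -0.01]
[[280.35913281 200.80930016]
 [232.35356994 228.00586478]
 [260.83737825 212.50673155]] [[501.79566404 304.04650082]
 [261.76784968 440.02932392]
 [404.18689126 362.53365773]]
```

View pics/c1.png

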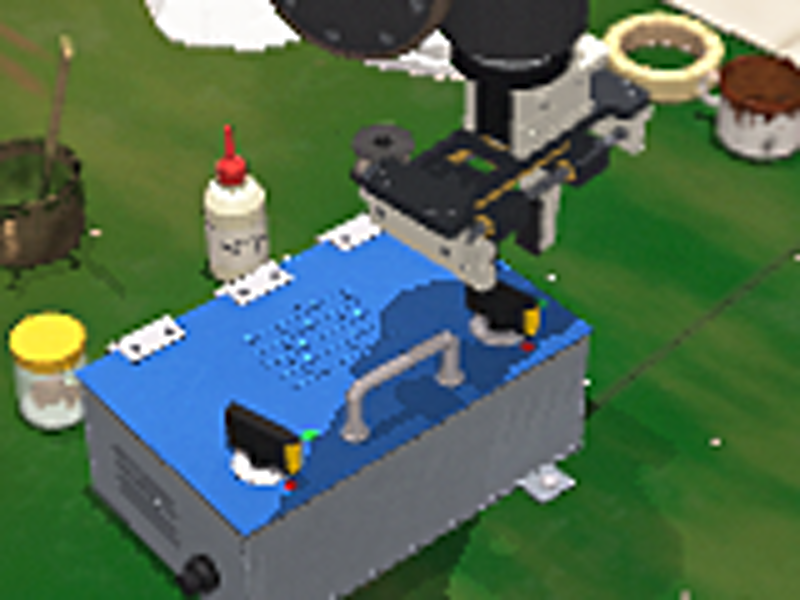

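The crop shows both yellow tips near their red dots, with the right tip at (532,320) and the left at (293,458). The predicted wing centres (502,304) and (262,440) fall on the wings, and the fingers are above the right one.

```bash
python3 -m handwheel '[[-0.1,0,0,0.6,0,0,0],[-0.1,0,0,0.6,0,0,0],[-0.1,0,0,0.6,0,0,0],[-0.1,0,0,0,0,0,0]]'
python3 -m handwheel '[[-1,0,0,0,0,0,0],[-1,0,0,0,0,0,0],[-1,0,0,0,0,0,0],[-1,0,0,0,0,0,0]]'
```

```text
clock: 4.97
tool_pos: [0.5084, 0.016, 0.303]
orientation: [-179.9, -0.2, 180.0]
force: [-0.4, -0.8, 1.1]
opening: 0.0393
gripper_force: 0.0
clock: 5.48
tool_pos: [0.509, 0.0162, 0.305]
orientation: [180.0, 0.0, 180.0]
force: [0.5, 0.2, 1.4]
opening: 0.0109
gripper_force: 29.7
```

```bash
python3 -m handwheel '[[-1,0,0,0,0,0,-1],[-1,0,0,0,0,0,-1],[-1,0,0,0,0,0,-1],[-1,0,0,0,0,0,-1],[-1,0,0,0,0,0,-1]]'
python3 -m handwheel '[[-1,0,0,0,0,0,-1],[-1,0,0,0,0,0,-1],[-1,0,0,0,0,0,-1],[-1,0,0,0,0,0,-1],[-1,0,0,0,0,0,-1]]'
python3 -m handwheel '[[-1,0,0,0,0,0,-1],[-1,0,0,0,0,0,-1],[-1,0,0,0,0,0,-1],[-1,0,0,0,0,0,-0.8],[-1,0,0,0,0,0,0]]'
python3 -c "
from plant import *;o=get_obs();print(o['moment'],o['joint_pos'])"
```

```text
clock: 6.1
tool_pos: [0.5091, 0.0158, 0.3051]
orientation: [-179.9, 0.0, -149.8]
force: [1.4, -4.8, -0.0]
opening: 0.0108
gripper_force: 29.9
clock: 6.72
tool_pos: [0.5095, 0.0155, 0.305]
orientation: [-179.9, -0.0, -119.8]
force: [4.2, -7.0, -1.4]
opening: 0.0109
gripper_force: 29.9
clock: 7.35
tool_pos: [0.5098, 0.0154, 0.3051]
orientation: [-179.9, -0.1, -97.1]
force: [6.9, -8.2, -3.5]
opening: 0.0103
gripper_force: 29.8
[-3.20029578 -2.26096121  0.03547335] [ 23.87058695  10.25867075 -27.86431745   0.16783127 -51.81076166
 -31.11376797]
```

```bash
python3 -m handwheel '[[-0.1,0,0,0,0,0,0],[-0.1,0,0,0,0,0,0],[-0.1,0,0,-0.8,0,0,0],[-0.1,0,0,-1,0,0,0],[-0.1,0,0,-1,0,0,0]]'
python3 -m handwheel '[[-0.1,0,0,0,0,0,1],[-0.1,0,0,0,0,0,1],[-0.1,0,0,0,0,0,1],[-0.1,0,0,0,0,0,1],[-0.1,0,0,0,0,0,1]]' >/dev/null
python3 -m handwheel '[[-0.1,0,0,0,0,0,1],[-0.1,0,0,0,0,0,1],[-0.1,0,0,0,0,0,1],[-0.1,0,0,0,0,0,1],[-0.1,0,0,0,0,0,1]]' >/dev/null
python3 -m handwheel '[[-0.1,0,0,0,0,0,1],[-0.1,0,0,0,0,0,1],[-0.1,0,0,0,0,0,0.5],[-0.1,0,0,0,0,0,0]]'
python3 -c "
from h import *;to_tool([.5315,.216,.37],-172)"
```

```text
clock: 7.98
tool_pos: [0.5088, 0.0164, 0.3754]
orientation: [180.0, 0.0, -97.2]
force: [0.0, -0.4, -0.3]
opening: 0.0391
gripper_force: 0.0
clock: 9.72
tool_pos: [0.5088, 0.0164, 0.3747]
orientation: [180.0, -0.0, -172.2]
force: [0.6, -0.6, -0.7]
opening: 0.0396
gripper_force: 0.0
shift rows [-1.98  7.79  0.19] turn rows [ 0.   -0.   -0.03]
```

```bash
python3 -m handwheel '[[-0.1,-0.25,0.97,0,0,0,0],[-0.1,-0.25,0.97,0,0,0,0],[-0.1,-0.25,0.97,0,0,0,0],[-0.1,-0.25,0.97,0,0,0,0],[-0.1,-0.25,0.97,0,0,0,0]]'
python3 -m handwheel '[[-0.1,-0.25,0.97,0,0,0,0],[-0.1,-0.25,0.97,0,0,0,0],[-0.1,-0.23,1,0,0,0,0],[-0.1,0,0,0,0,0,0]]'
python3 - <<'E'
from h import *
to_tool([.5315,.216,.304],-172)
a=snapshot("scene")
cv2.imwrite("pics/c2.png",cv2.resize(a["color"][140:260,180:340],(800,600),interpolation=cv2.INTER_CUBIC)[:,:,::-1])
E
```

```text
clock: 10.35
tool_pos: [0.5235, 0.1416, 0.3747]
orientation: [180.0, -0.0, -172.2]
force: [0.9, 0.6, -0.1]
opening: 0.0396
gripper_force: 0.0
clock: 10.85
tool_pos: [0.5319, 0.2181, 0.3743]
orientation: [-180.0, -0.0, -172.1]
force: [-0.4, -0.7, -0.1]
opening: 0.0395
gripper_force: 0.0
shift rows [ 0.03 -0.08  2.81] turn rows [-0.   -0.   -0.02]
```

View pics/c2.png

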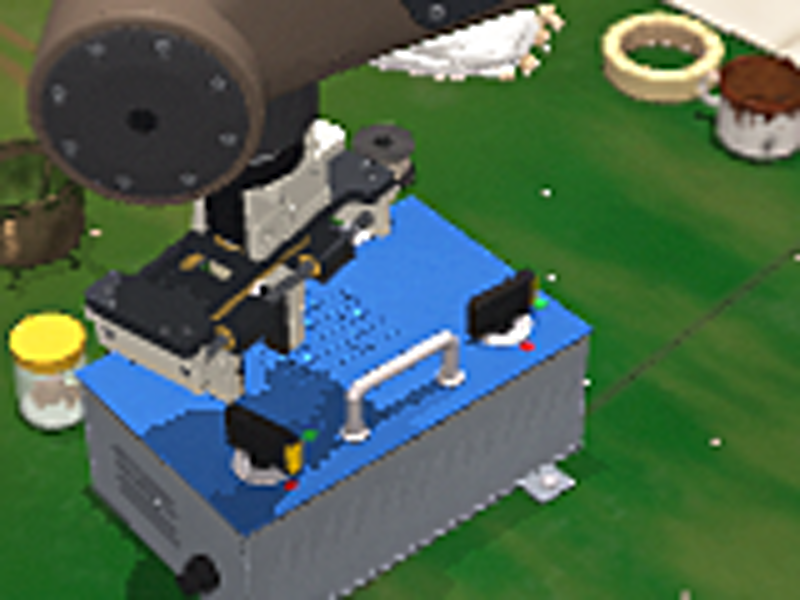

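The right fastener's yellow tip is now at its green dot (535,290). The left wing at (264,440) is still locked, and the gripper is above it.

```bash
python3 -m handwheel '[[-0.1,0,-0.08,0.9,0,0,0],[-0.1,0,0,0.95,0,0,0],[-0.1,0,0,0.95,0,0,0],[-0.1,0,0,0,0,0,0]]'
python3 -m handwheel '[[-1,0,0,0,0,0,0],[-1,0,0,0,0,0,0],[-1,0,0,0,0,0,0],[-1,0,0,0,0,0,0]]'
```

```text
clock: 11.4
tool_pos: [0.5314, 0.2132, 0.3031]
orientation: [-179.9, -0.2, -172.3]
force: [-0.6, -0.3, 0.5]
opening: 0.0389
gripper_force: 0.0
clock: 11.9
tool_pos: [0.532, 0.2146, 0.3054]
orientation: [179.9, 0.1, -172.2]
force: [-2.8, 4.4, 2.0]
opening: 0.0107
gripper_force: 30.0
```

```bash
python3 -m handwheel '[[-1,0,0,0,0,0,-1],[-1,0,0,0,0,0,-1],[-1,0,0,0,0,0,-1],[-1,0,0,0,0,0,-1],[-1,0,0,0,0,0,-1]]'
python3 -m handwheel '[[-1,0,0,0,0,0,-1],[-1,0,0,0,0,0,-1],[-1,0,0,0,0,0,-1],[-1,0,0,0,0,0,-1],[-1,0,0,0,0,0,-1]]'
python3 -m handwheel '[[-1,0,0,0,0,0,-1],[-1,0,0,0,0,0,-1],[-1,0,0,0,0,0,-0.8],[-1,0,0,0,0,0,0],[-1,0,0,0,0,0,0]]'
python3 -m handwheel '[[-0.1,0,0,0,0,0,0],[-0.1,0,0,0,0,0,0],[-0.1,0,0,-0.8,0,0,0],[-0.1,0,0,-1,0,0,0],[-0.1,0,0,-1,0,0,0]]'
python3 -c "
from h import *;to_tool([.5045,.1165,.375],-96)"
```

```text
clock: 12.52
tool_pos: [0.532, 0.2146, 0.3054]
orientation: [180.0, 0.1, -142.0]
force: [-3.6, 4.0, 3.0]
opening: 0.0109
gripper_force: 30.0
clock: 13.15
tool_pos: [0.532, 0.2146, 0.3054]
orientation: [-180.0, 0.1, -112.0]
force: [-2.1, 3.4, 2.4]
opening: 0.0107
gripper_force: 30.0
clock: 13.78
tool_pos: [0.532, 0.2145, 0.3054]
orientation: [-179.9, 0.1, -95.6]
force: [-3.3, 3.8, 4.5]
opening: 0.0106
gripper_force: 30.0
clock: 14.4
tool_pos: [0.5319, 0.2135, 0.375]
orientation: [180.0, -0.1, -95.5]
force: [-0.2, 0.8, 0.1]
opening: 0.039
gripper_force: 0.0
shift rows [3.97 0.72 0.01] turn rows [ 0.01 -0.01  0.09]
```

```bash
python3 -m handwheel '[[-0.1,1,0.19,0,0,0,0.1],[-0.1,1,0.19,0,0,0,0],[-0.1,1,0.19,0,0,0,0],[-0.1,0.95,0.19,0,0,0,0],[-0.1,0,0,0,0,0,0]]'
python3 - <<'E'
from h import *
to_tool([.5035,.1174,.311],-96.2)
a=snapshot("scene")
cv2.imwrite("pics/c3.png",cv2.resize(a["color"][140:260,180:340],(800,600),interpolation=cv2.INTER_CUBIC)[:,:,::-1])
E
```

```text
clock: 15.02
tool_pos: [0.5021, 0.1154, 0.3747]
orientation: [180.0, -0.0, -96.1]
force: [-0.5, -0.3, -1.3]
opening: 0.0395
gripper_force: 0.0
shift rows [-0.09 -0.05  2.55] turn rows [ 0.   -0.    0.01]
```

View pics/c3.png

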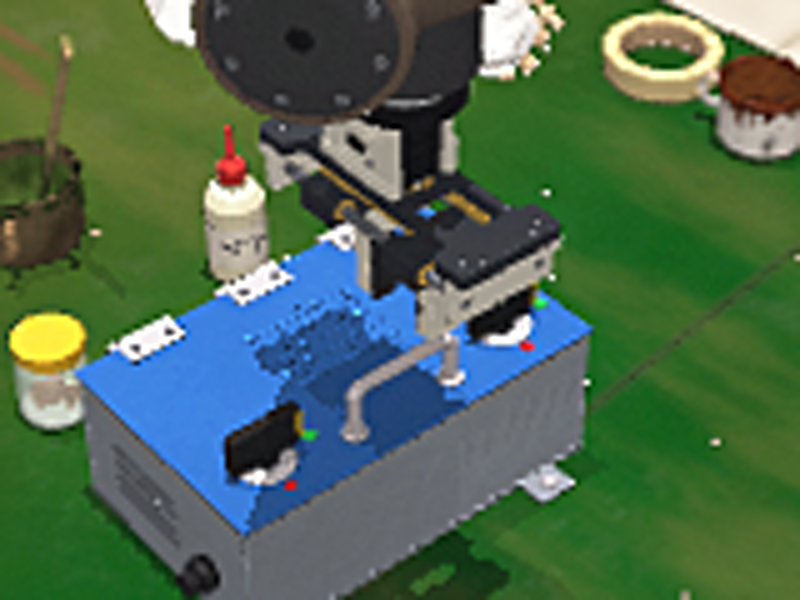

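Both yellow tips are now at their green dots, (540,300) and (305,432), and the gripper is over the handle bar.

```bash
python3 -m handwheel '[[-0.1,-0.09,-0.05,0.85,0,0,0],[-0.1,0,0,0.85,0,0,0],[-0.1,0,0,0.85,0,0,0],[-0.1,0,0,0,0,0,0]]'
python3 -m handwheel '[[-1,0,0,0,0,0,0],[-1,0,0,0,0,0,0],[-1,0,0,0,0,0,0],[-1,0,0,0,0,0,0]]'
python3 - <<'E'
from h import *
o=get_obs();print(o["tool_pos"],o["joint_pos"])
N=20
th=np.radians(np.linspace(0,88,N+1));ta=np.radians(np.linspace(0,57,N+1))
# box plane: u = towards rear, z
hu=-.172*np.cos(th)-.042*np.sin(th); hz=.172*np.sin(th)*1+.042*np.cos(th)
hu=-(.172*np.cos(th))+.042*np.sin(th)*1
g=.159
tu=hu-g*np.sin(ta);tz=hz+g*np.cos(ta)
for i in range(N):
    du,dz=tu[i+1]-tu[i],tz[i+1]-tz[i]
    t=ta[i]; # tool z=(sin,-cos), tool y=(-cos,-sin)
    print(i,round((-du*np.cos(t)-dz*np.sin(t))/.025,2),round((du*np.sin(t)-dz*np.cos(t))/.025,2))
print(57/N/6,tu[-1]-tu[0],tz[-1]-tz[0])
E
```

```text
clock: 15.58
tool_pos: [0.5041, 0.1196, 0.3095]
orientation: [179.8, -0.1, -96.0]
force: [-0.2, -1.1, 1.2]
opening: 0.0395
gripper_force: 0.0
clock: 16.08
tool_pos: [0.5045, 0.1198, 0.3114]
orientation: [-180.0, 0.0, -96.0]
force: [0.3, -0.3, 2.1]
opening: 0.0085
gripper_force: 30.0
[0.50454205 0.11978377 0.31142609] [ 3.50662828e+01  1.06413866e+01 -2.63143648e+01  1.06899868e-02
 -5.29858861e+01 -4.10987550e+01]
0 0.17 -0.52
1 0.1 -0.49
2 0.04 -0.46
3 -0.02 -0.42
4 -0.07 -0.38
5 -0.11 -0.33
6 -0.15 -0.27
7 -0.18 -0.21
8 -0.21 -0.14
9 -0.22 -0.08
10 -0.23 -0.01
11 -0.22 0.06
12 -0.21 0.13
13 -0.19 0.2
14 -0.17 0.26
15 -0.13 0.32
16 -0.09 0.37
17 -0.04 0.42
18 0.02 0.46
19 0.08 0.5
0.47500000000000003 0.0746230809986494 0.058958607676178776
```

Correction before I lift: the panel's top face turns towards the rear as it opens. The tool therefore has to tilt backwards, with the fingers pointing back at the robot. I'll check the reach from the recorded poses first.

```bash
cat > fit.py <<'E'
from h import *
from scipy.optimize import brentq, fsolve, lsq_linear
P=np.array([[-56.6025,20.585,.640,.19607,-.64572,.40385],[12.228,1.4697,-23.4678,.46661,-.09513,.40479],[23.8706,10.2587,-27.8643,.5098,.0154,.3051],[35.0663,10.6414,-26.3144,.50454,.11978,.31143]])
j1=np.radians(P[:,0]);rp=P[:,3]*np.cos(j1)+P[:,4]*np.sin(j1);off=-P[:,3]*np.sin(j1)+P[:,4]*np.cos(j1)
a=np.radians(P[:,1]);e=np.radians(P[:,1]-P[:,2]);o=np.ones(4);n=0*o
A=np.r_[np.c_[o,n,np.sin(a),np.cos(e),n],np.c_[n,o,np.cos(a),-np.sin(e),n]][:,:4]
x,res,rk,sv=np.linalg.lstsq(A,np.r_[rp,P[:,5]],rcond=None)
print("off",off,"a,c,L2,L3",x,"resid",(A@x-np.r_[rp,P[:,5]]).round(4),sv)
E
python3 fit.py
```

```text
off [-0.19173957 -0.19180087 -0.19221928 -0.19183184] a,c,L2,L3 [ 0.00202085 -0.00100182  0.60057049  0.46163289] resid [ 0.0001  0.0001 -0.0003  0.     -0.0001 -0.0001 -0.0001  0.0003] [3.04469543 2.58137952 0.20076553 0.16125365]
```

```bash
python3 - <<'E'
import numpy as np
N=20;T=85;A=51
th=np.radians(np.linspace(0,T,N+1));ta=np.radians(np.linspace(0,A,N+1))
hu=-.172*np.cos(th)+.042*np.sin(th);hz=.172*np.sin(th)+.042*np.cos(th)
tu=hu+.159*np.sin(ta);tz=hz+.159*np.cos(ta)
for i in range(N):
    du,dz=tu[i+1]-tu[i],tz[i+1]-tz[i];t=ta[i]
    print(i,round((-du*np.cos(t)+dz*np.sin(t))/.025,2),round((-du*np.sin(t)-dz*np.cos(t))/.025,2))
for i in(5,10,15,20): print(i,tu[i]-tu[0],tz[i]-tz[0])
E
```

```text
0 -0.43 -0.5
1 -0.44 -0.49
2 -0.46 -0.49
3 -0.47 -0.48
4 -0.49 -0.48
5 -0.5 -0.47
6 -0.51 -0.47
7 -0.53 -0.46
8 -0.54 -0.45
9 -0.55 -0.44
10 -0.57 -0.43
11 -0.58 -0.43
12 -0.59 -0.42
13 -0.61 -0.41
14 -0.62 -0.4
15 -0.63 -0.39
16 -0.64 -0.38
17 -0.65 -0.37
18 -0.66 -0.36
19 -0.67 -0.34
5 0.06200793625969281 0.055563102055527724
10 0.14201435118103534 0.08967822406754661
15 0.2320309383669683 0.09670362854285885
20 0.32241559743891446 0.07406797144410598
```

```bash
python3 -m handwheel '[[-1,0,-0.43,-0.5,-0.425,0,0],[-1,0,-0.44,-0.49,-0.425,0,0],[-1,0,-0.46,-0.49,-0.425,0,0],[-1,0,-0.47,-0.48,-0.425,0,0],[-1,0,-0.49,-0.48,-0.425,0,0]]'
python3 -m handwheel '[[-1,0,0,0,0,0,0]]'
python3 -c "
from h import *
print(get_obs()['joint_pos'])
a=snapshot('scene')
cv2.imwrite('pics/c4.png',cv2.resize(a['color'][100:260,150:363],(800,600),interpolation=cv2.INTER_CUBIC)[:,:,::-1])"
```

```text
clock: 16.7
tool_pos: [0.5659, 0.1132, 0.3654]
orientation: [167.0, -0.0, -96.1]
force: [-1.3, 1.4, -6.3]
opening: 0.0087
gripper_force: 30.0
clock: 16.82
tool_pos: [0.566, 0.1132, 0.3656]
orientation: [167.0, -0.0, -96.1]
force: [-6.1, 2.0, 1.5]
opening: 0.009
gripper_force: 30.0
[ 27.93751549  17.19266332  -7.07376173  -7.40003618 -76.66364797
 -31.62597509]
```

View pics/c4.png

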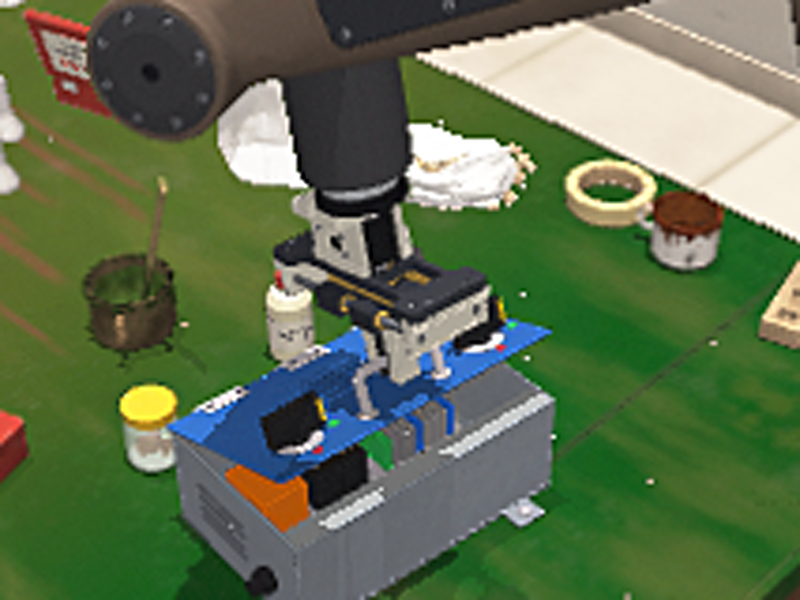

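The panel is lifting with the bar gripped at (400,370), about 21° open, and low forces. I'll continue the arc.

```bash
python3 -m handwheel '[[-1,0,-0.5,-0.47,-0.425,0,0],[-1,0,-0.51,-0.47,-0.425,0,0],[-1,0,-0.53,-0.46,-0.425,0,0],[-1,0,-0.54,-0.45,-0.425,0,0],[-1,0,-0.55,-0.44,-0.425,0,0]]'
python3 -m handwheel '[[-1,0,-0.57,-0.43,-0.425,0,0],[-1,0,-0.58,-0.43,-0.425,0,0],[-1,0,-0.59,-0.42,-0.425,0,0],[-1,0,-0.61,-0.41,-0.425,0,0],[-1,0,-0.62,-0.4,-0.425,0,0]]'
python3 -c "
from h import *
print(get_obs()['joint_pos'])"
```

```text
clock: 17.5
tool_pos: [0.6448, 0.1049, 0.4001]
orientation: [154.2, -0.0, -96.0]
force: [-6.7, 1.5, -0.1]
opening: 0.0091
gripper_force: 30.0
clock: 18.12
tool_pos: [0.7348, 0.0952, 0.4086]
orientation: [141.6, -0.1, -96.0]
force: [-5.5, 2.3, 6.2]
opening: 0.0093
gripper_force: 30.0
[  17.78552321   39.86111716   34.87323364  -16.73585623 -119.93338557
  -27.5924968 ]
```

```bash
python3 -m handwheel '[[-1,0,-0.63,-0.39,-0.425,0,0],[-1,0,-0.64,-0.38,-0.425,0,0],[-1,0,-0.65,-0.37,-0.425,0,0],[-1,0,-0.66,-0.36,-0.425,0,0],[-1,0,-0.67,-0.34,-0.425,0,0]]'
python3 -m handwheel '[[-1,0,0,0,0,0,0],[-1,0,0,0,0,0,0]]'
python3 -c "
from h import *
print(get_obs()['joint_pos'])
a=snapshot('scene')
cv2.imwrite('pics/c5.png',cv2.resize(a['color'][100:260,150:363],(800,600),interpolation=cv2.INTER_CUBIC)[:,:,::-1])"
```

```text
clock: 18.75
tool_pos: [0.825, 0.0855, 0.3871]
orientation: [128.9, -0.1, -96.0]
force: [-0.1, 6.8, 13.0]
opening: 0.0088
gripper_force: 30.0
clock: 19.0
tool_pos: [0.8251, 0.085, 0.3871]
orientation: [129.1, -0.1, -96.0]
force: [1.0, -3.0, 7.9]
opening: 0.0089
gripper_force: 30.0
[  14.09279306   55.52890096   62.82207037  -26.5180273  -143.4373419
  -34.93913096]
```

View pics/c5.png

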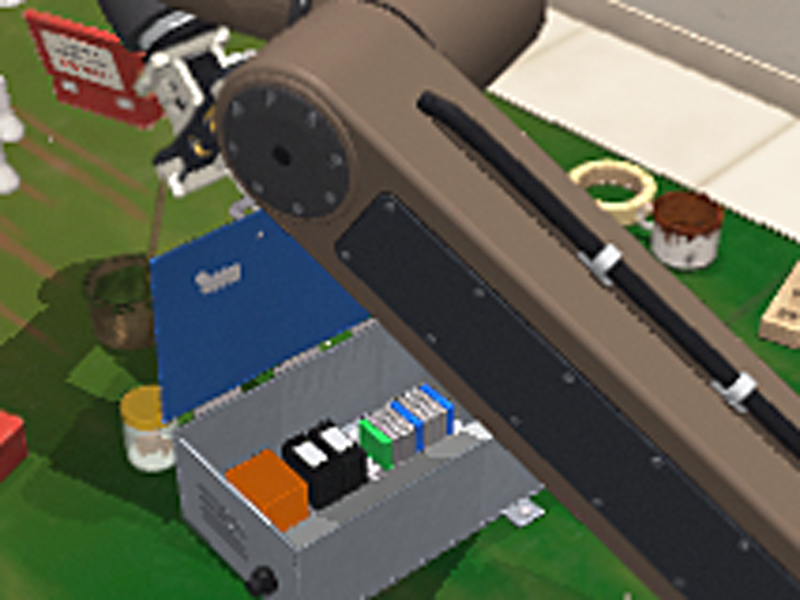

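The panel stands at about 85°, with its underside at (260,310) facing the robot. Joint 3 is near its limit, so I'll ease the pose in a little while still gripping, to about 81° with less tilt, then open slightly and back out.

```bash
python3 -m handwheel '[[-1,0,0.48,0.14,0.555,0,0],[-1,0,0.49,0.1,0.555,0,0],[-1,0,0.5,0.06,0.555,0,0],[-1,0,0,0,0,0,0]]'
python3 -m handwheel '[[-0.5,0,0,0,0,0,0],[-0.5,0,0,0,0,0,0],[-0.5,0,0,0,0,0,0]]'
python3 -c "
from h import *
print(get_obs()['joint_pos'])"
```

```text
clock: 19.55
tool_pos: [0.7942, 0.0882, 0.4087]
orientation: [139.2, -0.1, -96.1]
force: [1.2, -4.2, 1.9]
opening: 0.0088
gripper_force: 30.0
clock: 19.92
tool_pos: [0.7952, 0.0894, 0.4069]
orientation: [139.0, 0.0, -96.0]
force: [-0.3, -0.2, 0.1]
opening: 0.0215
gripper_force: 0.0
[  15.96048312   47.76900012   49.67711114  -18.52163238 -129.3059991
  -28.91585664]
```

```bash
python3 -m handwheel '[[-0.5,0,0,-0.5,0,0,0],[-0.5,0,0,-0.5,0,0,0],[-0.5,0,0,-0.5,0,0,0],[-0.5,0,0,-0.5,0,0,0],[-0.5,0,0,0,0,0,0]]'
python3 -c "
from h import *
print(get_obs()['joint_pos'])
a=snapshot('top')
cv2.imwrite('pics/c6.png',cv2.resize(a['color'],(800,600),interpolation=cv2.INTER_CUBIC)[:,:,::-1])"
```

```text
clock: 20.55
tool_pos: [0.8281, 0.0855, 0.4448]
orientation: [139.0, 0.0, -96.0]
force: [0.5, 0.1, 0.6]
opening: 0.022
gripper_force: 0.0
[  15.00390341   52.39113337   64.53385695  -21.14079852 -139.1913982
  -32.50567726]
```

View pics/c6.png

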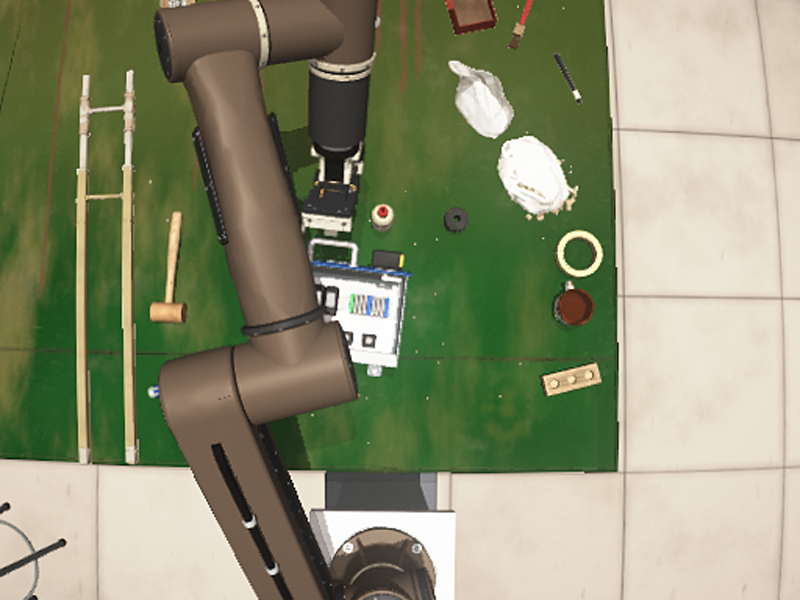

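The fingers are clear of the handle bar at (334,243), and the panel stands nearly edge-on to the top camera. I'll compute the panel angle from the bar.

```bash
python3 - <<'E'
from h import *
s=snapshot("top")
g=s["color"][148:166,206:222].max(2)
print(g[:, ::3])
H=np.array([.5204,.1155,.11])+.155*np.array([np.cos(np.radians(-6.25)),np.sin(np.radians(-6.25)),0])
x=np.array([.994,-.109,0])
for T in(70,74,78,80,82,84,86,90):
    t=np.radians(T);u=-.172*np.cos(t)+.042*np.sin(t);z=.172*np.sin(t)+.042*np.cos(t)
    print(T,proj(s,H+u*x+[0,0,z]).round(1))
E
```

```text
[[ 46 153 152 128  48 119]
 [ 49 161 157 126  51  48]
 [ 52 149 151 124  55  53]
 [ 48  56  88  92  55  57]
 [ 74  52  43  48  54  56]
 [175 121 111  76  48  48]
 [236 236 239 170 120 125]
 [203 244 250 238 237 243]
 [104 169 183 230 248 248]
 [ 47  44  65 147 175 191]
 [ 57  52  50  47  47  87]
 [ 58  54  55  54  53  51]
 [ 57  55  55  57  57  57]
 [ 57  56  57  55  56  56]
 [ 67  54  56  54  56  58]
 [ 83  55  55  56  59  55]
 [ 57  55  54  54  65  69]
 [ 57  51  51  54  55  81]]
70 [[211.7 167.2]]
74 [[212.2 162.9]]
78 [[212.8 158.6]]
80 [[213.1 156.4]]
82 [[213.4 154.3]]
84 [[213.7 152.3]]
86 [[214.  150.2]]
90 [[214.6 146.2]]
```

```bash
python3 -m handwheel '[[-0.5,0,0,0,0,0,0],[-0.5,0,0,0,0,0,0]]'; python3 -c "
from plant import *
print(close_job())"
```

```text
clock: 20.9
tool_pos: [0.8274, 0.0857, 0.4452]
orientation: [139.0, -0.0, -96.0]
force: [0.3, -0.4, -0.5]
opening: 0.022
gripper_force: 0.0
the job is handed in; nothing more can be done
None
```

I handed the job in at about 21 s: both fasteners were turned to their green dots with the panel still down, and the panel now stands by itself at about 81° (1.42 rad), measured from the top camera. The gripper is clear, and I kept the arm away from the tools and containers; the hand-in returned no verdict.

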